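# Roll the axle until its clamp lug is up, then lay it in the sloping cradle

## Robot

A 6-joint arm with a two-finger parallel gripper is mounted at the origin on the work surface. World frame = base frame: x ahead of the robot, y to its left, z up, the work surface at z = 0. Lengths are in m, angles in rad, forces in N, time in s.
With the tool pointing down it reaches from about 0.25 to 0.725 m from the base axis. Payload 4 kg.
Tool frame: the origin (TCP) lies on the centre line of the jaws, within the pads' length; the fingertips stand 17 mm ahead of it and the grasp point (between the pads) lies 2 mm behind it; z points along the fingers, y is the line along which they close (so a half turn about z gives the same grasp; the last joint's range is limited). The gripper opens to 85 mm and grips with 20 to 120 N. Pads are 22 mm wide; open, the fingers measure 114 mm over their backs; the gripper's body (76 mm by 85 mm) begins 54 mm behind the grasp point. The pads swing forward as they close: fully open they stand 13 mm farther back than shut.
Start: joints at [1.279, 0.241, 0.005, 1.335, 0, 1.571], TCP at [0.144, 0.479, 0.248] pointing down, gripper open.
Joint ranges: [-2.72, 2.72], [-1.05, 1.87], [-1.09, 1.28], [-1.99, 2.15], [-1.42, 1.44], [-3.14, 3.14]. Speed limits (rad/s): [2.79, 2.79, 3.14, 3.14, 3.14, 3.14].

## Interface

Orientations are given as a unit quaternion [x, y, z, w].
In Python, from workcell import bot, camera, get_calibration gives the robot as it stands.
- The arm moves only by the tool apply_moves, never from a script. Its argument "steps" is a list of rows, each a list of 3 entries, a list of its own where there are three numbers: the shift along the tool's x, y, z as a fraction of full scale, then the turn, a rotation vector about the tool's x, y, z as a fraction of full scale, then the opening, from 0 (shut) to 1 (fully open). A call has exactly 8 rows; each row shifts and turns the commanded pose from where the row before left it, along the tool's axes as they then stand; what a row does not reach is not made up. Full scale, the value 1, is 20 cm for a shift and pi rad for a turn. A row lasts 1/12 s, in which the tool goes at most 41.7 mm and 7.16 degrees, less where a joint would pass 70% of its speed; a pose out of reach is approached as far as the arm can. A call with a number of a shift or a turn outside -1 to 1 is refused whole. A call with a gripper value outside its range is refused whole. The fingers move at their own pace and stop on an object; the grip force is fixed at half the most. Time passes only in rows, so rows that do not move let the fingers close, or fill a call up. It gives the time, the measured TCP pose, the force, the opening and the grip force at its end, in the units of the state.
- bot.get_obs(): the state, without advancing time (a new reading comes with each control period).
- camera(name): name is "scene" or "side" or "wrist"; returns (picture, depth): 480x640x3 uint8, red, green, blue; 480x640 float32, m along the optical axis (not along the pixel's ray), 0 where there is no reading.
- get_calibration(name): a dict with "fov_y" (degrees; the focal length in pixels is half the picture's height over the tangent of half this angle, whatever the lens; pixels are square), "cx", "cy" (the principal point, pixels), "rvec" (rotation vector, rad) and "tvec" (3), from world to camera coordinates, as OpenCV has them. Camera axes: x right, y down, z forward; pixel columns grow to the right and rows downward; lengths in m; the calibration is good to about 2 mm. A picture is of the moment at which its call begins: read the wrist's pose just before it. get_calibration takes no time and is no camera call; for the wrist camera it gives the pose at the moment of the call.
- bot.job_done(): hands the job in; it is judged then, once.
The state is a dict: "clock": time; "joint_pos": joint angles; "joint_vel": joint speeds; "tau": joint torques, N m; "eef_pos": TCP position; "tool_rot": TCP orientation; "ft_force": force on the tool from outside, world axes, zero at the start; "ft_torque": the same for the moment, N m; "grip_width": finger opening in m; "grasp_force": force on a finger pad.
Only numpy, scipy, OpenCV 4.12 (cv2) and the standard library are available. Lean on these libraries where they do the work, as an engineer would, in place of code of your own. Each camera call takes 0.05 s, during which the arm holds its last target. There are 200 camera calls.

## Task

On the cork mat lies a short axle: a steel tube with a rubber roller at either end and a clamp collar with a small screw lug near one end. Roll the axle along the mat on its rollers, without lifting it, until the lug points straight up and let it rest there a moment; then lift it and lay it, without dropping it, in the two V blocks of the sloping cradle, with the collar towards the upper end, the lug still on top and the lower end down against the foot stop. Let go, and leave the can, the jar, the hammer and the wood offcut where they are.

Things in the scene. Friction and masses are not known exactly. Their poses are not given: they have to be found in the camera images.
- axle_center (a point): Centre of the axle. Steel tube 22 mm in diameter, 200 mm long along its own x, with a black rubber roller 48 mm in diameter, 40 mm long, fixed at either end (|x| 60 to 100 mm): it rolls on these, axis 24 mm above the mat, one turn per 151 mm, and does not run on. Grip the bare tube at the centre. 0.3 to 0.65 kg. Collar at x = +42 mm. Its x points roughly along the mat's x, within 10 degrees.
- lug (a point): Outer end of the collar's lug, 22.5 mm from the axle's axis (it clears the mat). The dark steel collar, 31 mm in diameter, 18 mm wide, is clamped fast on the tube and turns with it; the lug is a 16 x 13 mm block with a screw across. The point's x is the axle's x, its z points outwards through the lug: lug up when z is up. It starts from 50 to 180 degrees off upright, to either side.
- mat: Fixed brown cork mat, 270 mm along its x, 330 mm along its y, 3 mm thick, flat on the bench; origin at the centre of its underside, z up. The axle lies across it and rolls along its y. A fixed wooden batten 20 mm wide, top 15 mm above the bench, lies across either end at y = +-155 mm: between them is the lane, y from -145 to +145 mm, partly taken by the offcut.
- seat (a point): Where the axle's centre is when home in the cradle, 114 mm above the bench. Frame of the sloping bed: x up the slope (32 degrees, upper end away from the robot), y level, z square to the bed. Fixed plywood cradle, base 240 x 110 mm. The bed, 90 mm wide, lies 42 mm under the seat; wooden 90 degree V blocks, 30 mm long, tops 4 mm below the seat, stand at x = +-80 mm; free for fingers between.
- foot_stop (a point): Point on the face of the cradle's fixed foot stop, level with the axle's axis, 100 mm down the slope from the seat; the axle's lower end face rests against it. The stop is a plywood plate 70 mm wide, reaching 20 mm above the axle's axis (along the seat's z). Same axes as the seat.
- can: Bystander: grey spray can standing upright, 54 mm in diameter, 150 mm tall; origin at the centre of its foot. It and the jar stand one beside the cradle (axis at least 105 mm from the cradle's centre line) and one beyond the mat's far edge.
- jar: Bystander: glass jar with black lid standing upright, 68 mm in diameter, 100 mm tall; origin at the centre of its foot. Stands in one of the two places named for the can.
- hammer: Bystander: hammer 270 mm long (along its x, handle to -x) lying on the bench beyond the cradle's upper end; about 30 mm high.
- offcut: Bystander: loose wood offcut, 90 mm along its x, 28 mm along its y, 30 mm tall, lying on the mat, roughly parallel to the batten at the mat's -y end and close beside it, so the lane is shorter at that end; origin at the centre of its underside.
Things that resemble listed ones, but are neither listed nor needed, are in the scene too. What is shaped like the part that bears axle_center but orange or turquoise is not meant.

How it is judged:
By the outcome, as a careful person would: the job done as asked, in the order asked, and still so for the second after the job is handed in, with the robot touching nothing.
It also fails if it takes over 40 s, if anything falls off the work surface, if the arm or the gripper's body presses on something with over 40 N, if the wrist force passes 120 N, or if a joint passes its speed limit or range.

## Working session

There is one attempt and no reset: what is moved stays moved. The work goes in short steps, Python scripts to look and compute and a tool call to move; the robot and the scene stay as the last step left them, time stands still between calls to the robot, and variables do not carry over. Pictures are saved under pics/ and viewed, at most 11 in all, crops included, and the job is handed in when it is done.

Besides the shell and the picture viewer there is one more tool, called after ">>>" by a JSON object that holds its "method" and its "body", one argument or row to a line. apply_moves: Moves the arm, as the interface text tells. Its arguments: {"type":"object","properties":{"steps":{"type":"array"}},"required":["steps"]}

```bash
ls; mkdir -p pics; cat > h.py <<'E'
import numpy as np, cv2
from scipy.spatial.transform import Rotation as R
from workcell import bot, camera, get_calibration
def snap(name, fn=None):
    c=get_calibration(name); p,d=camera(name)
    np.savez('last_%s.npz'%name,p=p,d=d,**{k:np.array(v) for k,v in c.items()})
    if fn: cv2.imwrite('pics/'+fn,p[:,:,::-1])
    return p,d,c
def load(name):
    z=np.load('last_%s.npz'%name); return z['p'],z['d'],{k:z[k] for k in('fov_y','cx','cy','rvec','tvec')}
def world(c,u,v,z):
    f=240/np.tan(np.radians(float(c['fov_y']))/2)
    pc=np.stack([(u-c['cx'])*z/f,(v-c['cy'])*z/f,z],-1)
    M=cv2.Rodrigues(np.array(c['rvec'],float).reshape(3,1))[0]
    return (pc-np.array(c['tvec']).ravel())@M
def cloud(c,d):
    v,u=np.mgrid[0:480,0:640]; return world(c,u,v,d.astype(float))
def proj(c,P):
    f=240/np.tan(np.radians(float(c['fov_y']))/2)
    M=cv2.Rodrigues(np.array(c['rvec'],float).reshape(3,1))[0]
    q=np.atleast_2d(P)@M.T+np.array(c['tvec']).ravel()
    return np.c_[q[:,0]/q[:,2]*f+c['cx'],q[:,1]/q[:,2]*f+c['cy']]
E
python3 - <<'E'
from h import *
o=bot.get_obs(); print(o)
for n in('scene','side'):
    p,d,c=snap(n,n+'0.png'); print(n,c)
E
```

```text
pics
{'clock': 0.0, 'joint_pos': array([1.27900318e+00, 2.41380121e-01, 3.72836559e-03, 1.33519796e+00,
       1.56851981e-05, 1.57079254e+00]), 'joint_vel': array([ 0.00027669, -0.00030139, -0.00158276,  0.00045611,  0.00179293,
       -0.00076699]), 'tau': array([ 1.40953271e-04, -3.72320616e+01,  2.52407169e+01,  1.68606872e-02,
        3.51447102e-05,  6.95002626e-06]), 'eef_pos': array([0.14365974, 0.47829686, 0.24743091]), 'tool_rot': array([ 1.45377592e-01,  9.89375713e-01, -1.01464664e-03, -1.57021603e-04]), 'ft_force': array([-0.01946651,  0.13969585, -0.06320654]), 'ft_torque': array([ 0.01668052, -0.03322069,  0.00875071]), 'grasp_force': 0.0, 'grip_width': 0.0852180395404918}
scene {'fov_y': 50.36611081442001, 'cx': 319.84679620224404, 'cy': 240.12176264747973, 'rvec': array([ 1.97861713,  1.60725408, -0.56957015]), 'tvec': array([-0.19373122, -0.25846739,  1.72378137])}
side {'fov_y': 42.187874466240345, 'cx': 311.250937491031, 'cy': 252.54790307032772, 'rvec': array([ 2.35463909, -0.33362745,  0.12556557]), 'tvec': array([-0.43147156,  0.22223782,  1.68236677])}
```

View pics/scene0.png

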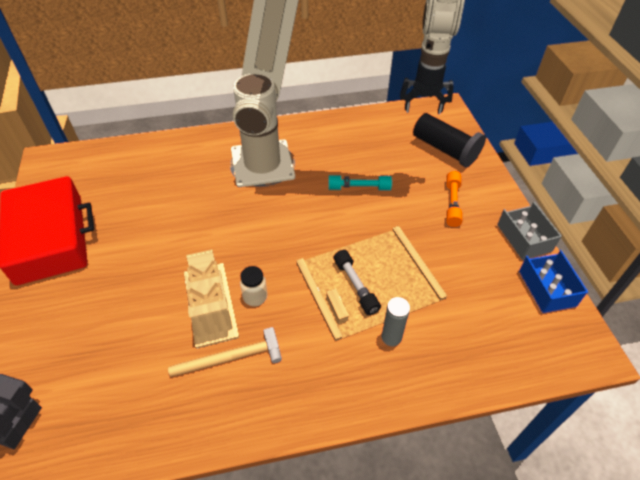

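View pics/side0.png

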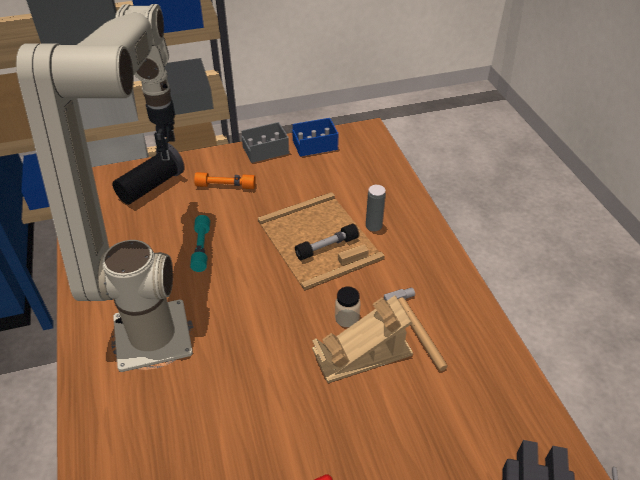

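The scene shows three axle-like things: the steel tube with black rollers on the cork at (357,282), a turquoise one at (360,183) and an orange one at (455,200). The steel/black one on the mat is the one meant. The cradle is at (212,298) with its upper end at the bottom of the picture, the offcut at (338,306), the jar at (253,287), the can at (395,322) and the hammer at (225,358).

```bash
python3 - <<'E'
from h import *
p,d,c=load('scene'); q,e,k=load('side')
a=cv2.resize(p[235:335,300:410],None,fx=5,fy=5,interpolation=cv2.INTER_CUBIC)[:500,:550]
b=cv2.resize(q[210:285,280:380],None,fx=5,fy=5,interpolation=cv2.INTER_CUBIC)
im=np.zeros((600,800,3),np.uint8); a=cv2.resize(a,(400,364)); b=cv2.resize(b,(400,300)); im[:364,:400]=a; im[:300,400:]=b
cv2.imwrite('pics/crop0.png',im[:370,:,::-1])
for n,(p,d,c) in dict(scene=(p,d,c),side=(q,e,k)).items():
    W=cloud(c,d); np.set_printoptions(precision=4,suppress=True)
    pts=dict(scene=[(343,258),(371,304),(357,282),(300,262),(396,230),(442,297),(337,333),(253,275),(396,305),(338,303),(270,345),(205,270),(210,320)],
             side=[(304,250),(349,234),(327,241),(260,220),(332,198),(380,258),(308,282),(347,296),(376,190),(352,255),(400,294),(335,345),(388,310)])[n]
    for u,v in pts: print(n,u,v,W[v,u])
    m=(W[...,2]>0.006)&(W[...,2]<.2)&(d>0)
    np.save('W_%s.npy'%n,W)
E
```

```text
scene 343 258 [0.4828 0.1614 0.052 ]
scene 371 304 [0.6402 0.1978 0.0492]
scene 357 282 [0.5591 0.1822 0.0382]
scene 300 262 [0.4481 0.0465 0.0195]
scene 396 230 [0.386  0.3484 0.0149]
scene 442 297 [0.6402 0.3971 0.0193]
scene 337 333 [0.6866 0.098  0.0161]
scene 253 275 [ 0.5234 -0.0881  0.099 ]
scene 396 305 [0.7133 0.23   0.1484]
scene 338 303 [0.6095 0.1182 0.032 ]
scene 270 345 [ 0.6894 -0.0739  0.024 ]
scene 205 270 [ 0.4383 -0.2145  0.0413]
scene 210 320 [ 0.6195 -0.2085  0.0756]
side 304 250 [0.4694 0.1485 0.0462]
side 349 234 [0.6177 0.1744 0.0471]
side 327 241 [0.5478 0.1726 0.0385]
side 260 220 [0.3782 0.3419 0.0178]
side 332 198 [0.6325 0.3921 0.0053]
side 380 258 [0.6871 0.0855 0.0111]
side 308 282 [0.4535 0.0498 0.0163]
side 347 296 [ 0.52   -0.0967  0.0993]
side 376 190 [0.7191 0.2344 0.1474]
side 352 255 [0.6063 0.109  0.0243]
side 400 294 [ 0.6867 -0.0731  0.0252]
side 335 345 [ 0.4536 -0.2054  0.0513]
side 388 310 [ 0.5929 -0.1994  0.1381]
```

View pics/crop0.png

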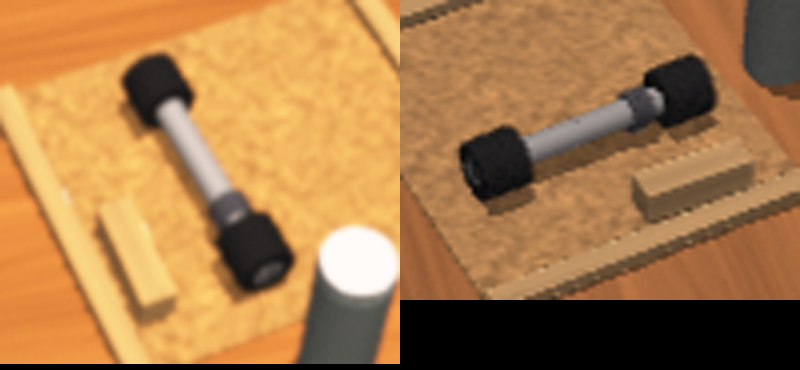

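The crop confirms the steel tube with black rollers; its dark collar is at the far (+x) end, and the lug is hidden from both views. I'll look from the wrist.

```bash
cat >> h.py <<'E'
from scipy.linalg import logm, expm
np.set_printoptions(precision=4,suppress=True)
def T(Rm,p):
    M=np.eye(4);M[:3,:3]=Rm;M[:3,3]=p;return M
def tool(): 
    o=bot.get_obs(); return T(R.from_quat(o['tool_rot']).as_matrix(),o['eef_pos'])
def plan(goal,n,cur=None):
    "equal-row twist towards goal: shift and turn fractions"
    L=logm(np.linalg.inv(tool() if cur is None else cur)@goal).real
    w=np.array([L[2,1],L[0,2],L[1,0]]); E=expm(L/n)
    print('rows',n,'shift',E[:3,3]/.2,'turn',w/n/np.pi,'| mm/row %.1f deg/row %.2f'%(1e3*np.linalg.norm(E[:3,3]),np.degrees(np.linalg.norm(w))/n))
def down(yaw,tilt=0):
    "tool x along horizontal direction yaw+180, z down; tilt leans axle far end up"
    ax=np.array([np.cos(yaw)*np.cos(tilt),np.sin(yaw)*np.cos(tilt),np.sin(tilt)])
    x=-ax; z=-np.array([-np.cos(yaw)*np.sin(tilt),-np.sin(yaw)*np.sin(tilt),np.cos(tilt)])
    return np.c_[x,np.cross(z,x),z]
E
python3 - <<'E'
from h import *
t=tool()
for n in('scene','side','wrist'):
    c=get_calibration(n); M=cv2.Rodrigues(np.array(c['rvec']))[0]; pos=-M.T@c['tvec']; print(n,pos,M[2],c['fov_y'])
    if n=='wrist': print('in tool',t[:3,:3].T@(pos-t[:3,3]), M@t[:3,:3])
# mat surface mask for corners: cork and axle fit from clouds
for n in('scene','side'):
    W=np.load('W_%s.npy'%n); p,d,c=load(n)
    x,y,z=W[...,0],W[...,1],W[...,2]
    dark=(p.max(2)<70)&(x>.42)&(x<.69)&(y>.1)&(y<.26)&(z>.02)&(z<.07)
    P=W[dark]; 
    if len(P):
        m=P.mean(0); u=np.linalg.svd((P-m)[:,:2])[2][0]; s=(P-m)[:,:2]@u
        print(n,'dark',len(P),m,np.degrees(np.arctan2(u[1],u[0])),s.min(),s.max(), m[:2]+u*(s.min()+s.max())/2)
plan(T(down(np.radians(13)),[.50,.17,.28]),16)
E
```

```text
scene [ 1.3022 -0.0799  1.172 ] [-0.6186  0.1327 -0.7744] 50.36611081442001
side [ 0.1462 -1.0899  1.3626] [ 0.1864  0.6685 -0.72  ] 42.187874466240345
wrist [0.0662 0.5009 0.3736] [ 0.301  -0.0916 -0.9492] 68.46876864877409
in tool [ 0.0807 -0.0009 -0.1261] [[ 0.0003  1.     -0.0006]
 [-0.9492  0.0001 -0.3147]
 [-0.3147  0.0007  0.9492]]
scene dark 469 [0.5686 0.1802 0.044 ] 12.927758100341876 -0.11706887990779544 0.08375901961762601 [0.5524 0.1764]
side dark 449 [0.5464 0.1704 0.0409] -167.99878967460052 -0.10447881063259912 0.09853351506525242 [0.5493 0.171 ]
rows 16 shift [-0.1172 -0.0919 -0.0101] turn [-0.     -0.     -0.0103] | mm/row 29.9 deg/row 1.86
```

```bash
python3 - <<'E'
from h import *
plan(T(down(np.radians(13)),[.52,.26,.23]),16)
E
```

```text
rows 16 shift [-0.1221 -0.0631  0.0055] turn [-0.     -0.     -0.0103] | mm/row 27.5 deg/row 1.86
```

>>> {"method": "apply_moves", "body": {
  "steps": [
    [[-0.122,-0.063,0.005],[0,0,-0.0103],1],
    [[-0.122,-0.063,0.005],[0,0,-0.0103],1],
    [[-0.122,-0.063,0.005],[0,0,-0.0103],1],
    [[-0.122,-0.063,0.005],[0,0,-0.0103],1],
    [[-0.122,-0.063,0.005],[0,0,-0.0103],1],
    [[-0.122,-0.063,0.005],[0,0,-0.0103],1],
    [[-0.122,-0.063,0.005],[0,0,-0.0103],1],
    [[-0.122,-0.063,0.005],[0,0,-0.0103],1]
  ]
}}

```text
clock: 0.77
eef_pos: [0.3182, 0.3441, 0.2399]
tool_rot: [0.016, 1.0, -0.0, -0.0]
ft_force: [-0.5, 0.6, 0.8]
grip_width: 0.0855
grasp_force: 0.0
```

>>> {"method": "apply_moves", "body": {
  "steps": [
    [[-0.122,-0.063,0.005],[0,0,-0.0103],1],
    [[-0.122,-0.063,0.005],[0,0,-0.0103],1],
    [[-0.122,-0.063,0.005],[0,0,-0.0103],1],
    [[-0.122,-0.063,0.005],[0,0,-0.0103],1],
    [[-0.122,-0.063,0.005],[0,0,-0.0103],1],
    [[-0.122,-0.063,0.005],[0,0,-0.0103],1],
    [[-0.122,-0.063,0.005],[0,0,-0.0103],1],
    [[-0.122,-0.063,0.005],[0,0,-0.0103],0.4]
  ]
}}

```text
clock: 1.43
eef_pos: [0.5206, 0.2598, 0.2317]
tool_rot: [-0.113, 0.994, -0.0, -0.001]
ft_force: [0.2, 0.5, -0.2]
grip_width: 0.0752
grasp_force: 0.0
```

```bash
python3 - <<'E'
from h import *
snap('wrist','w1.png'); o=bot.get_obs(); print(o['clock'],o['eef_pos'],o['joint_pos'])
E
```

```text
1.4833 [0.5252 0.2583 0.2308] [ 0.4584  0.4174  0.2095  1.3613 -0.0027  0.2337]
```

View pics/w1.png

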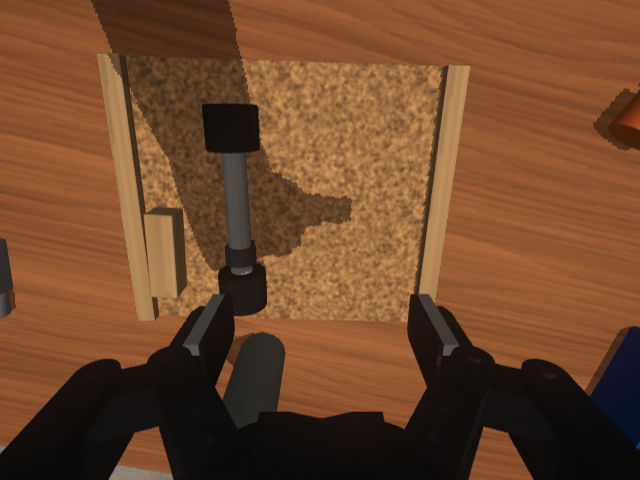

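The wrist view shows the axle from (231,128) to (243,290), its collar at (240,255) with no lug in sight (so it points low), the offcut at (165,250), the battens at x≈120 and x≈445, and the can at (262,370). The free lane is on the +y (right) side, so I'll roll that way.

```bash
python3 - <<'E'
from h import *
p,d,c=load('wrist'); W=cloud(c,d)
def g(u,v): return W[v,u]
for n,u,v in [('rol-',231,128),('rol+',243,285),('tube',235,180),('tube',238,215),('bat-',120,150),('bat-',135,260),('bat+',450,150),('bat+',435,260),('mat',300,150),('off',163,250)]: print(n,g(u,v))
z=W[...,2]; s=np.s_[155:240,200:275]
tb=W[s][(z[s]>.020)&(z[s]<.04)]
m=tb.mean(0);u=np.linalg.svd((tb-m)[:,:2],full_matrices=False)[2][0];print('tube',m,np.degrees(np.arctan2(u[1],u[0])),len(tb))
s=np.s_[95:315,195:275]; q=W[s][(z[s]>.03)]; u=u*np.sign(u[0]); 
t=(q-m)[:,:2]@u; print('ends',np.percentile(t,[0,1,99,100])); lat=(q-m)[:,:2]@np.array([-u[1],u[0]]); print(np.percentile(lat,[1,50,99]))
for lo,hi in((-.09,-.065),(.065,.09)):
    k=(t-t.mean()>lo)&(t-t.mean()<hi); print('top z',np.percentile(q[k,2],98),'lat',np.median(lat[k]))
E
```

```text
rol- [0.4692 0.1703 0.0509]
rol+ [0.6117 0.203  0.0497]
tube [0.5145 0.1777 0.0386]
tube [0.5468 0.1854 0.0381]
bat- [0.5159 0.0626 0.0158]
bat- [0.6269 0.0839 0.016 ]
bat+ [0.4453 0.3678 0.0159]
bat+ [0.5565 0.3912 0.0146]
mat [0.4787 0.2286 0.0039]
off [0.6008 0.1178 0.0328]
tube [0.5307 0.1807 0.036 ] 12.919245083792603 1990
ends [-0.0815 -0.0805  0.114   0.1188]
[-0.0223  0.0029  0.0734]
top z 0.3579286496314828 lat 0.003821234441986832
top z 0.05188430087971288 lat 0.0006230028744516324
```

```bash
python3 - <<'E'
from h import *
A=T(down(np.radians(13)),[.550,.181,.075]); B=T(down(np.radians(13)),[.550,.181,.027])
plan(A,6); plan(B,4,A)
E
```

```text
rows 6 shift [-0.0056 -0.0672  0.1299] turn [-0.0001  0.0001 -0.0001] | mm/row 29.3 deg/row 0.04
rows 4 shift [-0.    0.    0.06] turn [0. 0. 0.] | mm/row 12.0 deg/row 0.00
```

>>> {"method": "apply_moves", "body": {
  "steps": [
    [[-0.0056,-0.0672,0.13],[0,0,0],0.6],
    [[-0.0056,-0.0672,0.13],[0,0,0],0.6],
    [[-0.0056,-0.0672,0.13],[0,0,0],0.6],
    [[-0.0056,-0.0672,0.13],[0,0,0],0.6],
    [[-0.0056,-0.0672,0.13],[0,0,0],0.6],
    [[-0.0056,-0.0672,0.13],[0,0,0],0.6],
    [[0,0,0],[0,0,0],0.6],
    [[0,0,0],[0,0,0],0.6]
  ]
}}

```text
clock: 2.15
eef_pos: [0.5425, 0.1828, 0.0745]
tool_rot: [-0.112, 0.994, -0.0, -0.003]
ft_force: [0.4, 0.4, 0.6]
grip_width: 0.0513
grasp_force: 0.0
```

```bash
python3 - <<'E'
from h import *
p,d,c=snap('wrist','w2.png'); o=bot.get_obs(); print(o['clock'],o['eef_pos'],o['grip_width'],R.from_quat(o['tool_rot']).as_matrix()[:,0])
print(proj(c,[[.55,.181,.027],[.5305,.1765,.027]]))
E
```

```text
2.2 [0.544  0.1839 0.0764] 0.05122565287634936 [-0.9747 -0.2236  0.001 ]
[[315.7985 284.1947]
 [315.5629 249.9712]]
```

View pics/w2.png

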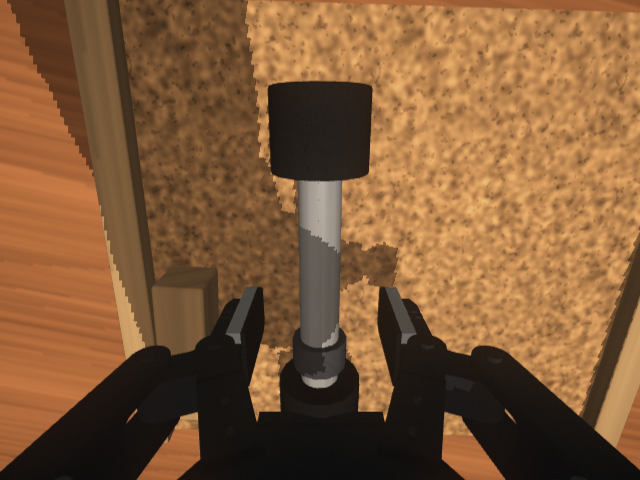

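The tube is centred between the open fingers at column 320; the near roller's inner edge is at row 180 and the collar spans about rows 330–375.

```bash
python3 - <<'E'
from h import *
p,d,c=load('wrist'); W=cloud(c,d); t=tool(); print(bot.get_obs()['eef_pos'])
for u,v in[(320,188),(320,250),(318,325),(320,120),(320,350)]: 
    print((u,v),W[v,u],'tool frame',t[:3,:3].T@(W[v,u]-t[:3,3]))
E
```

```text
[0.544  0.1839 0.0764]
(320, 188) [0.4955 0.1709 0.0382] tool frame [ 0.0501 -0.0018  0.0382]
(320, 250) [0.5255 0.1778 0.0388] tool frame [ 0.0193 -0.0018  0.0376]
(318, 325) [0.5672 0.1862 0.039 ] tool frame [-0.0231 -0.0029  0.0374]
(320, 120) [0.4658 0.1642 0.0514] tool frame [ 0.0806 -0.0017  0.0251]
(320, 350) [0.5811 0.1905 0.0404] tool frame [-0.0377 -0.0019  0.0359]
```

>>> {"method": "apply_moves", "body": {
  "steps": [
    [[-0.01,-0.005,0.05],[0,0,0],0.6],
    [[-0.01,-0.005,0.05],[0,0,0],0.6],
    [[0,0,0.05],[0,0,0],0.6],
    [[0,0,0.05],[0,0,0],0.6],
    [[0,0,0.045],[0,0,0],0.5],
    [[0,0,0],[0,0,0],0.4],
    [[0,0,0],[0,0,0],0.33],
    [[0,0,0],[0,0,0],0.33]
  ]
}}

```text
clock: 2.87
eef_pos: [0.5487, 0.1827, 0.0273]
tool_rot: [-0.113, 0.994, 0.0, -0.0]
ft_force: [-0.9, -0.6, 0.2]
grip_width: 0.0283
grasp_force: 0.0
```

Now I roll about 40 mm towards +y, slowly.

>>> {"method": "apply_moves", "body": {
  "steps": [
    [[0,0.015,0],[0,0,0],0.33],
    [[0,0.025,0],[0,0,0],0.33],
    [[0,0.035,0],[0,0,0],0.33],
    [[0,0.04,0],[0,0,0],0.33],
    [[0,0.04,0],[0,0,0],0.33],
    [[0,0.03,0],[0,0,0],0.33],
    [[0,0.02,0],[0,0,0],0.33],
    [[0,0.01,0],[0,0,0],0.33]
  ]
}}

```text
clock: 3.53
eef_pos: [0.5386, 0.2258, 0.0273]
tool_rot: [-0.113, 0.994, 0.0, -0.0]
ft_force: [-0.0, 0.1, -0.5]
grip_width: 0.0282
grasp_force: 0.0
```

```bash
python3 - <<'E'
from h import *
p,d,c=snap('wrist'); q,e,k=snap('scene'); r,_,l=snap('side'); o=bot.get_obs(); print(o['clock'],o['eef_pos'],o['grip_width'],o['ft_force'])
P=[.545+.05,.222+.01,.03]
def cr(im,c,s,out):
    u,v=proj(c,P)[0].astype(int); return cv2.resize(im[v-s:v+s,u-s:u+s],(out,out),interpolation=cv2.INTER_CUBIC)
im=np.hstack([p[180:440,200:460][::1],cr(q,k,30,260),cr(r,l,30,260)])
cv2.imwrite('pics/c3.png',im[:,:,::-1])
E
```

```text
3.6833 [0.5389 0.2248 0.0272] 0.028149572690462595 [ 0.2166 -0.7318  0.4042]
```

View pics/c3.png

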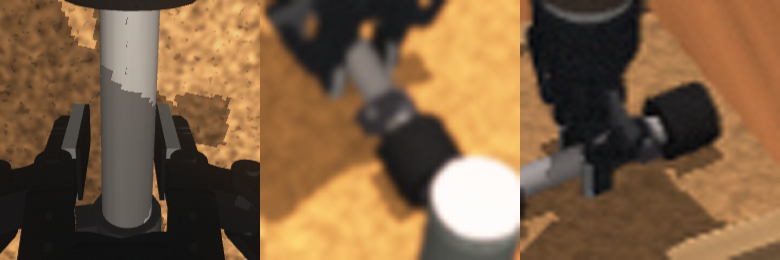

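The scene crop shows the lug at (365,118), towards −y and about level, so rolling on towards +y brings it up. I'll go another 25 mm, then rise and look.

>>> {"method": "apply_moves", "body": {
  "steps": [
    [[0,0.01,0],[0,0,0],0.33],
    [[0,0.02,0],[0,0,0],0.33],
    [[0,0.03,0],[0,0,0],0.33],
    [[0,0.03,0],[0,0,0],0.33],
    [[0,0.02,0],[0,0,0],0.33],
    [[0,0.015,0],[0,0,0],0.33],
    [[0,0,0],[0,0,0],0.33],
    [[0,-0.01,0],[0,0,0],0.4]
  ]
}}

```text
clock: 4.35
eef_pos: [0.5336, 0.2476, 0.0272]
tool_rot: [-0.113, 0.994, 0.0, -0.0]
ft_force: [-0.1, -0.4, 0.5]
grip_width: 0.034
grasp_force: 0.0
```

>>> {"method": "apply_moves", "body": {
  "steps": [
    [[0,0,0],[0,0,0],0.55],
    [[0,0,0],[0,0,0],0.6],
    [[0,0,-0.05],[0,0,0],0.6],
    [[0,0,-0.08],[0,0,0],0.6],
    [[0.05,0,-0.1],[0,0,0],0.6],
    [[0.05,0,-0.05],[0,0,0],0.6],
    [[0,0,0],[0,0,0],0.6],
    [[0,0,0],[0,0,0],0.6]
  ]
}}

```text
clock: 5.02
eef_pos: [0.515, 0.2427, 0.0846]
tool_rot: [-0.113, 0.994, 0.0, 0.001]
ft_force: [0.9, 0.4, -0.9]
grip_width: 0.0512
grasp_force: 0.0
```

```bash
python3 - <<'E'
from h import *
p,d,c=snap('wrist'); o=bot.get_obs(); print(o['clock'],o['eef_pos'],o['grip_width'],o['ft_force'])
cv2.imwrite('pics/c4.png',cv2.resize(p[150:450,200:440],(640,800))[:600,:,::-1] if 0 else cv2.resize(p[100:460,160:480],None,fx=1.66,fy=1.66,interpolation=cv2.INTER_CUBIC)[:600,:,::-1])
E
```

```text
5.0667 [0.5147 0.2425 0.0837] 0.05116818915881439 [ 0.6139  0.5363 -0.6111]
```

View pics/c4.png

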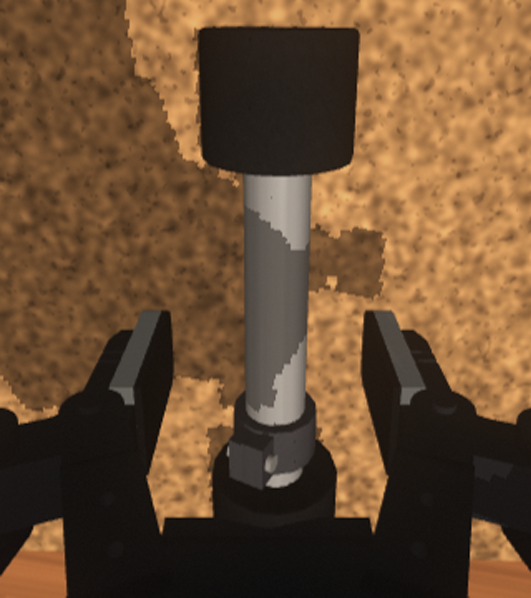

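The lug shows at crop (250,458), left (−y side) of the axis at about column 275, pointing up and to the left. I'll get the angle from the depth points beyond the collar's radius.

```bash
cat >> h.py <<'E'
def lugang(axz=.027,box=(100,480,230,400),verbose=True):
    p,d,c=load('wrist'); W=cloud(c,d); t=tool(); z=W[...,2]
    # tube axis from tube pixels, in tool frame
    Q=(W-t[:3,3])@t[:3,:3]
    s=(abs(Q[...,1])<.03)&(z>axz+.006)&(z<axz+.014)&(d>0)&(d<.3)
    u,v=np.meshgrid(np.arange(640),np.arange(480)); s&=(v>215)&(v<345)
    q=Q[s]; 
    # circle fit: top surface radius 11 -> solve lateral line y=a+bx
    from scipy.optimize import least_squares
    f=lambda k: np.hypot(q[:,1]-k[0]-k[1]*q[:,0], q[:,2]-k[2]-k[3]*q[:,0])-.011
    k=least_squares(f,[np.median(q[:,1]),0,np.percentile(q[:,2],5)+.011,0],loss='soft_l1',f_scale=.001).x
    print('axis y=%.4f%+.3fx z=%.4f%+.3fx n=%d  worldz at0 %.4f'%(*k,len(q),t[2,3]-k[2]))
    dy=Q[...,1]-k[0]-k[1]*Q[...,0]; dz=-(Q[...,2]-k[2]-k[3]*Q[...,0]); r=np.hypot(dy,dz)
    return Q,dy,dz,r,d,p
E
python3 - <<'E'
from h import *
Q,dy,dz,r,d,p=lugang()
m=(r<.032)&(d>0)&(dz>-.02)&(Q[...,0]<.03)
for lo in np.arange(-.09,-.01,.006):
    k=m&(Q[...,0]>=lo)&(Q[...,0]<lo+.006); 
    if k.sum(): print('x %.3f n %d rmax %.4f'%(lo,k.sum(),np.percentile(r[k],98)), 'ang of r>.0175:',np.percentile(np.degrees(np.arctan2(dy,dz))[k&(r>.0175)],[5,50,95]) if (k&(r>.0175)).sum()>5 else '')
k=m&(r>.017)&(Q[...,0]<-.01)&(abs(dy)<.03); vv,uu=np.where(k); print(len(uu))
for v in range(345,400,5):
    print(v,[ '%d:%d/%.0f'%(u,1e4*r[v,u],np.degrees(np.arctan2(dy[v,u],dz[v,u]))) for u in range(296,348,4)])
E
```

```text
axis y=0.0024+0.005x z=0.0561-0.002x n=4400  worldz at0 0.0276
x -0.090 n 302 rmax 0.0244 ang of r>.0175: [-66.7439 -14.2889  63.2473]
x -0.084 n 1932 rmax 0.0243 ang of r>.0175: [-92.5667   1.4634 101.5642]
x -0.078 n 69 rmax 0.0122 ang of r>.0175: 
x -0.072 n 310 rmax 0.0236 ang of r>.0175: [-41.6412 -22.6831  -7.652 ]
x -0.066 n 446 rmax 0.0237 ang of r>.0175: [-41.4171 -21.2917  -1.0025]
x -0.060 n 696 rmax 0.0235 ang of r>.0175: [-42.1429 -23.4397  -6.2452]
x -0.054 n 715 rmax 0.0220 ang of r>.0175: [-41.7274 -23.6657 -10.6427]
x -0.048 n 302 rmax 0.0118 ang of r>.0175: 
x -0.042 n 323 rmax 0.0120 ang of r>.0175: 
x -0.036 n 322 rmax 0.0120 ang of r>.0175: 
x -0.030 n 351 rmax 0.0119 ang of r>.0175: 
x -0.024 n 353 rmax 0.0121 ang of r>.0175: 
x -0.018 n 359 rmax 0.0120 ang of r>.0175: 
x -0.012 n 384 rmax 0.0120 ang of r>.0175: 
2614
345 ['296:309/-140', '300:294/-145', '304:129/-88', '308:109/-73', '312:109/-46', '316:112/-29', '320:105/-18', '324:109/-5', '328:111/7', '332:101/22', '336:114/32', '340:107/54', '344:115/87']
350 ['296:306/-140', '300:297/-145', '304:139/-65', '
[... 1181 characters left out ...]
2:227/-20', '316:233/-13', '320:219/-8', '324:205/-2', '328:157/6', '332:160/14', '336:156/24', '340:157/34', '344:153/48']
385 ['296:185/-78', '300:223/-41', '304:228/-32', '308:219/-27', '312:220/-20', '316:232/-13', '320:197/-9', '324:153/-3', '328:149/6', '332:147/16', '336:107/39', '340:107/61', '344:126/72']
390 ['296:198/-63', '300:175/-61', '304:152/-58', '308:227/-26', '312:231/-19', '316:229/-13', '320:207/-9', '324:111/-3', '328:113/9', '332:104/24', '336:108/39', '340:126/47', '344:146/53']
395 ['296:217/-54', '300:1828/-1', '304:177/-46', '308:161/-40', '312:146/-33', '316:135/-24', '320:121/-14', '324:128/-3', '328:128/8', '332:129/19', '336:136/29', '340:149/37', '344:170/42']
```

The lug's outer face is symmetric about −26°, so roll +10.9 mm more. Back down, centred on the tube, with the fingers nearly closed to hold it positively.

>>> {"method": "apply_moves", "body": {
  "steps": [
    [[-0.05,0.006,0.05],[0,0,0],0.6],
    [[-0.05,0.006,0.08],[0,0,0],0.6],
    [[-0.005,0,0.08],[0,0,0],0.6],
    [[0,0,0.05],[0,0,0],0.6],
    [[0,0,0.02],[0,0,0],0.5],
    [[0,0,0],[0,0,0],0.35],
    [[0,0,0],[0,0,0],0.275],
    [[0,0,0],[0,0,0],0.275]
  ]
}}

```text
clock: 5.73
eef_pos: [0.5347, 0.2497, 0.028]
tool_rot: [-0.113, 0.994, 0.0, 0.001]
ft_force: [-0.5, 0.2, -0.6]
grip_width: 0.0236
grasp_force: 0.0
```

>>> {"method": "apply_moves", "body": {
  "steps": [
    [[0,0,0],[0,0,0],0.275],
    [[0,0.01,0],[0,0,0],0.275],
    [[0,0.011,0],[0,0,0],0.275],
    [[0,0.012,0],[0,0,0],0.275],
    [[0,0.011,0],[0,0,0],0.275],
    [[0,0.0075,0],[0,0,0],0.275],
    [[0,0.003,0],[0,0,0],0.275],
    [[0,0,0],[0,0,0],0.275]
  ]
}}

```text
clock: 6.4
eef_pos: [0.5317, 0.2604, 0.0273]
tool_rot: [-0.113, 0.994, 0.0, 0.0]
ft_force: [0.4, 0.1, -0.2]
grip_width: 0.0232
grasp_force: 0.0
```

>>> {"method": "apply_moves", "body": {
  "steps": [
    [[0,0,0],[0,0,0],0.4],
    [[0,0,0],[0,0,0],0.55],
    [[0,0,0],[0,0,0],0.6],
    [[0,0,-0.05],[0,0,0],0.6],
    [[0,0,-0.08],[0,0,0],0.6],
    [[0.05,0,-0.1],[0,0,0],0.6],
    [[0.055,0,-0.05],[0,0,0],0.6],
    [[0,0,0],[0,0,0],0.6]
  ]
}}

```text
clock: 7.07
eef_pos: [0.5116, 0.2558, 0.0866]
tool_rot: [-0.113, 0.994, 0.001, 0.002]
ft_force: [0.9, 0.7, -0.2]
grip_width: 0.0513
grasp_force: 0.0
```

```bash
cat >> h.py <<'E'
def lugrep(xlo,xhi):
    Q,dy,dz,r,d,p=lugang()
    a=np.degrees(np.arctan2(dy,dz)); k=(d>0)&(Q[...,0]>xlo)&(Q[...,0]<xhi)&(r>.0205)&(r<.0245)&(abs(dy)<.02)&(dz>0)
    print('lug n',k.sum(),'ang pct',np.percentile(a[k],[2,5,50,95,98]),'x',np.percentile(Q[...,0][k],[2,50,98]))
    print('r vs ang',[(int(b),round(1e4*np.median(r[k&(abs(a-b)<2)]))) for b in range(-50,52,4) if (k&(abs(a-b)<2)).sum()>8])
E
python3 - <<'E'
from h import *
snap('wrist'); o=bot.get_obs(); print(o['clock'],o['eef_pos'])
lugrep(-.073,-.052)
E
```

```text
7.1167 [0.5119 0.2558 0.0853]
axis y=-0.0005+0.005x z=0.0577-0.004x n=4329  worldz at0 0.0276
lug n 647 ang pct [-22.0125 -17.5602  -1.986   15.0119  18.4719] x [-0.0699 -0.0609 -0.0537]
r vs ang [(-22, 219), (-18, 232), (-14, 229), (-10, 228), (-6, 226), (-2, 224), (2, 225), (6, 227), (10, 228), (14, 229), (18, 221)]
```

The lug is upright within about 1–2° and the axle is at rest on the mat. While it rests, I'll look at the cradle from above before grasping.

```bash
python3 - <<'E'
from h import *
plan(T(down(np.radians(2)),[.45,-.205,.30]),15)
E
```

```text
rows 15 shift [ 0.0414 -0.1495 -0.0717] turn [0.     0.0001 0.0041] | mm/row 34.2 deg/row 0.73
```

>>> {"method": "apply_moves", "body": {
  "steps": [
    [[0.041,-0.05,-0.12],[0,0,0.004],0.6],
    [[0.041,-0.15,-0.12],[0,0,0.004],0.6],
    [[0.041,-0.16,-0.075],[0,0,0.004],0.6],
    [[0.041,-0.16,-0.075],[0,0,0.004],0.6],
    [[0.041,-0.16,-0.075],[0,0,0.004],0.6],
    [[0.041,-0.16,-0.075],[0,0,0.004],0.6],
    [[0.041,-0.16,-0.075],[0,0,0.004],0.6],
    [[0.041,-0.16,-0.075],[0,0,0.004],0.6]
  ]
}}

```text
clock: 7.78
eef_pos: [0.4877, 0.0137, 0.2214]
tool_rot: [-0.062, 0.998, -0.0, -0.0]
ft_force: [1.2, 0.1, 0.3]
grip_width: 0.0512
grasp_force: 0.0
```

>>> {"method": "apply_moves", "body": {
  "steps": [
    [[0.041,-0.16,-0.075],[0,0,0.004],0.6],
    [[0.041,-0.16,-0.07],[0,0,0.004],0.6],
    [[0.041,-0.16,-0.06],[0,0,0.004],0.6],
    [[0.041,-0.16,-0.06],[0,0,0.004],0.6],
    [[0.041,-0.16,-0.05],[0,0,0.004],0.6],
    [[0.041,-0.16,-0.05],[0,0,0.004],0.6],
    [[0,-0.15,0],[0,0,0.004],0.6],
    [[0,0,0],[0,0,0],0.6]
  ]
}}

```text
clock: 8.45
eef_pos: [0.4586, -0.2155, 0.2942]
tool_rot: [-0.015, 1.0, -0.001, 0.0]
ft_force: [0.6, 0.7, -0.4]
grip_width: 0.0513
grasp_force: 0.0
```

```bash
python3 - <<'E'
from h import *
p,d,c=snap('wrist','w5.png'); o=bot.get_obs(); print(o['clock'],o['eef_pos'],o['joint_pos'])
E
```

```text
8.5 [ 0.4584 -0.2131  0.2936] [-0.4351  0.2374  0.1181  1.4518 -0.0002 -0.4677]
```

View pics/w5.png

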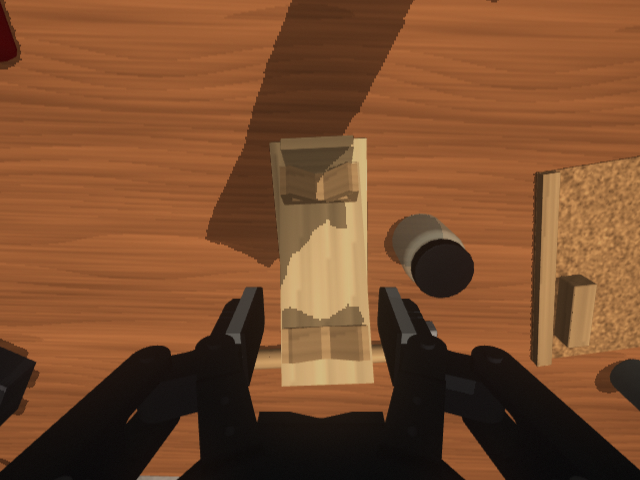

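The cradle is seen from above: foot stop plate across columns 280–355 at rows 137–165, lower V block at rows 165–203, bed at rows 205–310, upper V block at rows 310–360, jar lid at (443,268), and the hammer handle beyond at row 355.

```bash
python3 - <<'E'
from h import *
p,d,c=load('wrist'); W=cloud(c,d)
P=W[215:300,295:355].reshape(-1,3); P=P[P[:,2]>0]
m=np.median(P,0)
for _ in range(3):
    n=np.linalg.svd(P-P.mean(0),full_matrices=False)[2][2]; n*=np.sign(n[2]); r=(P-P.mean(0))@n; P=P[abs(r-np.median(r))<.003]
m=P.mean(0); print('bed',len(P),m,n,'tilt',np.degrees(np.arccos(n[2])),'yaw',np.degrees(np.arctan2(-n[1],-n[0])))
# edges of bed: points at bed plane within 2mm
n_=n
tilt=np.radians(32)
def frame(yaw): 
    x=np.array([np.cos(yaw)*np.cos(tilt),np.sin(yaw)*np.cos(tilt),np.sin(tilt)]); y=np.array([-np.sin(yaw),np.cos(yaw),0]); return np.c_[x,y,np.cross(x,y)]
F=frame(np.arctan2(-n[1],-n[0])); L=(W-m)@F   # local coords about m on bed
on=(abs(L[...,2])<.003)&(d>0)&(abs(L[...,1])<.07)&(abs(L[...,0])<.16)
for v in range(210,310,15):
    u=np.where(on[v])[0]; print('row',v,'x %.4f'%np.median(L[v,u,0]),'ylo %.4f yhi %.4f mid %.4f'%(L[v,u,1].min(),L[v,u,1].max(),(L[v,u,1].min()+L[v,u,1].max())/2))
print('lower V'); 
for v in (170,180,190,198): print(v,[(u,)+tuple(np.round(1e3*L[v,u],1)) for u in range(280,362,8)])
print('upper V');
for v in (325,335,345,355): print(v,[(u,)+tuple(np.round(1e3*L[v,u],1)) for u in range(284,372,8)])
print('stop'); 
for u in (300,320,340): print(u,[(v,)+tuple(np.round(1e3*L[v,u],1)) for v in range(132,168,3)])
E
```

```text
bed 482 [ 0.5191 -0.2109  0.0746] [-0.5255 -0.0854  0.8465] tilt 32.16563732489634 yaw 9.230073966661358
row 210 x -0.0501 ylo -0.0428 yhi 0.0450 mid 0.0011
row 225 x -0.0330 ylo -0.0439 yhi 0.0438 mid -0.0000
row 240 x -0.0165 ylo -0.0453 yhi 0.0426 mid -0.0013
row 255 x -0.0002 ylo -0.0467 yhi 0.0414 mid -0.0027
row 270 x 0.0155 ylo -0.0481 yhi 0.0403 mid -0.0039
row 285 x 0.0311 ylo -0.0492 yhi 0.0392 mid -0.0050
row 300 x 0.0463 ylo -0.0497 yhi 0.0380 mid -0.0058
lower V
170 [(280, np.float64(-86.7), np.float64(-33.8), np.float64(35.4)), (288, np.float64(-84.3), np.float64(-25.3), np.float64(38.0)), (296, np.float64(-86.1), np.float64(-17.9), np.float64(31.5)), (304, np.float64(-93.6), np.float64(-11.1), np.float64(11.8)), (312, np.float64(-92.7), np.float64(-2.5), np.float64(11.3)), (320, np.float64(-91.8), np.float64(6.1), np.float64(10.5)), (328, np.float64(-91.6), np.float64(14.8), np.float64(8.0)), (336, np.float64(-82.6), np.float64(23.0), np.float64(26.2)), (344, np.float64(-78.6), np.float64(30.9), np.float64(33.0)), (352, np.float64(-77.5), np.float64(38.9), np.float64(3
[... 6420 characters left out ...]
p.float64(-0.4)), (135, np.float64(-136.9), np.float64(33.4), np.float64(-2.0)), (138, np.float64(-99.9), np.float64(29.9), np.float64(60.6)), (141, np.float64(-96.8), np.float64(29.5), np.float64(60.5)), (144, np.float64(-93.3), np.float64(29.1), np.float64(61.4)), (147, np.float64(-90.9), np.float64(28.8), np.float64(60.0)), (150, np.float64(-90.8), np.float64(28.7), np.float64(53.9)), (153, np.float64(-91.0), np.float64(28.6), np.float64(46.9)), (156, np.float64(-91.0), np.float64(28.5), np.float64(40.3)), (159, np.float64(-90.7), np.float64(28.3), np.float64(33.9)), (162, np.float64(-90.2), np.float64(28.2), np.float64(27.9)), (165, np.float64(-90.4), np.float64(28.0), np.float64(19.9))]
```

```bash
python3 - <<'E'
from h import *
from scipy.optimize import least_squares
p,d,c=load('wrist'); W=cloud(c,d); m=np.array([.5191,-.2109,.0746]); tilt=np.radians(32)
def frame(yaw): 
    x=np.array([np.cos(yaw)*np.cos(tilt),np.sin(yaw)*np.cos(tilt),np.sin(tilt)]); y=np.array([-np.sin(yaw),np.cos(yaw),0]); return np.c_[x,y,np.cross(x,y)]
bed=W[215:300,290:360].reshape(-1,3)
V=np.vstack([W[174:194,288:348].reshape(-1,3),W[334:357,296:358].reshape(-1,3)])
def f(k):
    F=frame(k[0]); L=(V-m)@F; b=(bed-m)@F
    return np.r_[(L[:,2]-k[2]-8e-3+0*k[1]-abs(L[:,1]-k[1]))/1.414, b[:,2]-k[2]]*1e3
r=least_squares(f,[.08,0,0],loss='soft_l1',f_scale=1.); k=r.x; F=frame(k[0]); print('yaw',np.degrees(k[0]),k,'med|res|',np.median(abs(r.fun)))
S=W[153:163,292:342].reshape(-1,3); Ls=(S-m)@F; print('stop face x',np.percentile(Ls[:,0],[10,50,90]))
T_=W[138:147,290:345].reshape(-1,3); print('stop top z',np.median(((T_-m)@F)[:,2])-k[2],'expect .062')
xs=np.median(Ls[:,0]); seat=m+F@[xs+.1,k[1],k[2]+.042]; print('seat',seat,'expect z .114')
print('V ends x: lower block should be seat-.095..-.065, upper .065...095')
L=(W-seat)@F
print('upper front edge x', [round(float(L[v,324,0]),4) for v in (322,326,328,330,332,334)],[round(float(L[v,324,2]),4) for v in (322,326,328,330,332,334)])
E
```

```text
yaw 4.499965891183899 [ 0.0785 -0.0026 -0.    ] med|res| 0.4850834261908902
stop face x [-0.0927 -0.0923 -0.0918]
stop top z 0.06200197192323608 expect .062
seat [ 0.5037 -0.2147  0.1143] expect z .114
V ends x: lower block should be seat-.095..-.065, upper .065...095
upper front edge x [0.0608, 0.0647, 0.0663, 0.0682, 0.0701, 0.0719] [-0.0417, -0.0425, -0.0312, -0.0307, -0.0303, -0.029]
```

Seat measured at (0.504, −0.215, 0.114), yaw 4.5°; seat height and stop height both match what was given. Now back to the axle to grip it.

```bash
python3 - <<'E'
from h import *
A=T(down(np.radians(13)),[.531,.2598,.09]); plan(A,15)
E
```

```text
rows 15 shift [-0.0435  0.1537  0.0679] turn [-0.     -0.     -0.0041] | mm/row 34.7 deg/row 0.74
```

>>> {"method": "apply_moves", "body": {
  "steps": [
    [[-0.0435,0.1537,0.068],[0,0,-0.0041],0.6],
    [[-0.0435,0.1537,0.068],[0,0,-0.0041],0.6],
    [[-0.0435,0.1537,0.068],[0,0,-0.0041],0.6],
    [[-0.0435,0.1537,0.068],[0,0,-0.0041],0.6],
    [[-0.0435,0.1537,0.068],[0,0,-0.0041],0.6],
    [[-0.0435,0.1537,0.068],[0,0,-0.0041],0.6],
    [[-0.0435,0.1537,0.068],[0,0,-0.0041],0.6],
    [[-0.0435,0.1537,0.068],[0,0,-0.0041],0.6]
  ]
}}

```text
clock: 9.17
eef_pos: [0.5069, 0.0429, 0.1842]
tool_rot: [-0.071, 0.997, 0.0, -0.001]
ft_force: [0.6, -0.6, -0.6]
grip_width: 0.0513
grasp_force: 0.0
```

>>> {"method": "apply_moves", "body": {
  "steps": [
    [[-0.0435,0.1537,0.068],[0,0,-0.0041],0.6],
    [[-0.0435,0.1537,0.068],[0,0,-0.0041],0.6],
    [[-0.0435,0.1537,0.068],[0,0,-0.0041],0.6],
    [[-0.0435,0.1537,0.068],[0,0,-0.0041],0.6],
    [[-0.0435,0.1537,0.068],[0,0,-0.0041],0.6],
    [[-0.0435,0.1537,0.068],[0,0,-0.0041],0.6],
    [[-0.0435,0.1537,0.068],[0,0,-0.0041],0.6],
    [[0,0,0],[0,0,0],0.6]
  ]
}}

```text
clock: 9.83
eef_pos: [0.5264, 0.2687, 0.0863]
tool_rot: [-0.119, 0.993, 0.001, -0.002]
ft_force: [0.6, -0.4, -0.3]
grip_width: 0.0513
grasp_force: 0.0
```

```bash
python3 - <<'E'
from h import *
snap('wrist'); o=bot.get_obs(); print(o['clock'],o['eef_pos'],o['tool_rot'])
Q,dy,dz,r,d,p=lugang()
plan(T(down(np.radians(13)),[.531,.2598,.027]),6)
E
```

```text
9.8833 [0.5266 0.2661 0.0874] [-0.1181  0.993  -0.0005 -0.0022]
axis y=-0.0072+0.013x z=0.0597+0.017x n=4339  worldz at0 0.0276
rows 6 shift [-0.0025 -0.0059  0.0503] turn [-0.     -0.0002  0.0005] | mm/row 10.1 deg/row 0.10
```

>>> {"method": "apply_moves", "body": {
  "steps": [
    [[-0.005,-0.012,0.03],[0,0,0.001],0.6],
    [[-0.005,-0.012,0.06],[0,0,0.001],0.6],
    [[-0.005,-0.0115,0.07],[0,0,0.001],0.6],
    [[0,0,0.07],[0,0,0],0.6],
    [[0,0,0.05],[0,0,0],0.6],
    [[0,0,0.022],[0,0,0],0.6],
    [[0,0,0],[0,0,0],0.5],
    [[0,0,0],[0,0,0],0.3]
  ]
}}

```text
clock: 10.55
eef_pos: [0.5337, 0.2562, 0.0302]
tool_rot: [-0.11, 0.994, 0.0, 0.0]
ft_force: [-0.2, -0.4, -0.5]
grip_width: 0.0319
grasp_force: 0.0
```

>>> {"method": "apply_moves", "body": {
  "steps": [
    [[0,0,0],[0,0,0],0.28],
    [[0,0,0],[0,0,0],0.27],
    [[0,0,0],[0,0,0],0.26],
    [[0,0,0],[0,0,0],0.25],
    [[0,0,0],[0,0,0],0.2],
    [[0,0,0],[0,0,0],0],
    [[0,0,0],[0,0,0],0],
    [[0,0,0],[0,0,0],0]
  ]
}}

```text
clock: 11.22
eef_pos: [0.5341, 0.2568, 0.0309]
tool_rot: [-0.11, 0.994, 0.0, 0.001]
ft_force: [-1.7, -0.8, 5.9]
grip_width: 0.0203
grasp_force: 58.7
```

The closing pose was a few mm off (the previous reading was taken before settling), so the axle may have rolled back slightly. I'll open, rise, settle and check.

>>> {"method": "apply_moves", "body": {
  "steps": [
    [[0,0,0],[0,0,0],0.3],
    [[0,0,0],[0,0,0],0.5],
    [[0,0,0],[0,0,0],0.6],
    [[0,0,-0.05],[0,0,0],0.6],
    [[0,0,-0.08],[0,0,0],0.6],
    [[0.04,0,-0.1],[0,0,0],0.6],
    [[0.06,0,-0.05],[0,0,0],0.6],
    [[0,0,0],[0,0,0],0.6]
  ]
}}

```text
clock: 11.88
eef_pos: [0.5141, 0.2526, 0.089]
tool_rot: [-0.111, 0.994, 0.001, 0.001]
ft_force: [0.1, -0.2, 0.1]
grip_width: 0.0513
grasp_force: 0.0
```

>>> {"method": "apply_moves", "body": {
  "steps": [
    [[0,0,0],[0,0,0],0.6],
    [[0,0,0],[0,0,0],0.6],
    [[0,0,0],[0,0,0],0.6],
    [[0,0,0],[0,0,0],0.6],
    [[0,0,0],[0,0,0],0.6],
    [[0,0,0],[0,0,0],0.6],
    [[0,0,0],[0,0,0],0.6],
    [[0,0,0],[0,0,0],0.6]
  ]
}}

```text
clock: 12.55
eef_pos: [0.514, 0.2522, 0.0857]
tool_rot: [-0.11, 0.994, -0.0, -0.0]
ft_force: [0.0, -1.5, -0.4]
grip_width: 0.0511
grasp_force: 0.0
```

```bash
python3 - <<'E'
from h import *
snap('wrist'); o=bot.get_obs(); print(o['clock'],o['eef_pos'],o['tool_rot'])
lugrep(-.073,-.05)
E
```

```text
12.6 [0.514  0.2522 0.0857] [-0.1104  0.9939 -0.     -0.0001]
axis y=-0.0008-0.001x z=0.0582-0.000x n=4348  worldz at0 0.0275
lug n 650 ang pct [-31.8728 -26.9132 -10.7389   6.1531   9.1827] x [-0.0685 -0.0598 -0.0524]
r vs ang [(-34, 219), (-30, 221), (-26, 233), (-22, 227), (-18, 228), (-14, 226), (-10, 225), (-6, 226), (-2, 229), (2, 231), (6, 224), (10, 219)]
```

Confirmed: it rolled back to about −10.5°. I'll correct by +4.4 mm with the fingers nearly closed, rest, and grip from there without retreating.

>>> {"method": "apply_moves", "body": {
  "steps": [
    [[-0.045,-0.004,0.05],[0,0,0],0.6],
    [[-0.047,0,0.08],[0,0,0],0.6],
    [[0,0,0.08],[0,0,0],0.6],
    [[0,0,0.055],[0,0,0],0.6],
    [[0,0,0.03],[0,0,0],0.5],
    [[0,0,0],[0,0,0],0.35],
    [[0,0,0],[0,0,0],0.275],
    [[0,0,0],[0,0,0],0.275]
  ]
}}

```text
clock: 13.27
eef_pos: [0.5326, 0.2558, 0.0278]
tool_rot: [-0.11, 0.994, 0.0, 0.001]
ft_force: [0.3, -0.1, -0.4]
grip_width: 0.0235
grasp_force: 0.0
```

>>> {"method": "apply_moves", "body": {
  "steps": [
    [[0,0,0],[0,0,0],0.275],
    [[0,0,0],[0,0,0],0.275],
    [[0,0.005,0],[0,0,0],0.275],
    [[0,0.006,0],[0,0,0],0.275],
    [[0,0.006,0],[0,0,0],0.275],
    [[0,0.004,0],[0,0,0],0.275],
    [[0,0.001,0],[0,0,0],0.275],
    [[0,0,0],[0,0,0],0.275]
  ]
}}

```text
clock: 13.93
eef_pos: [0.5311, 0.2599, 0.0268]
tool_rot: [-0.11, 0.994, 0.0, -0.0]
ft_force: [0.2, 0.6, -0.3]
grip_width: 0.0233
grasp_force: 0.0
```

>>> {"method": "apply_moves", "body": {
  "steps": [
    [[0,0,0],[0,0,0],0.275],
    [[0,0,0],[0,0,0],0.4],
    [[0,0,0],[0,0,0],0.6],
    [[0,0,-0.06],[0,0,0],0.6],
    [[0,0,-0.08],[0,0,0],0.6],
    [[0.04,0,-0.1],[0,0,0],0.6],
    [[0.06,0,-0.05],[0,0,0],0.6],
    [[0,0,0],[0,0,0],0.6]
  ]
}}

```text
clock: 14.6
eef_pos: [0.5116, 0.2557, 0.0874]
tool_rot: [-0.111, 0.994, 0.001, 0.001]
ft_force: [0.9, -0.5, -0.4]
grip_width: 0.0514
grasp_force: 0.0
```

```bash
python3 - <<'E'
from h import *
snap('wrist'); o=bot.get_obs(); print(o['clock'],o['eef_pos'],o['tool_rot'],o['joint_vel'])
lugrep(-.073,-.05)
E
```

```text
14.65 [0.5119 0.2556 0.0861] [-0.1105  0.9939  0.0004  0.0011] [-0.0023  0.0385 -0.0018 -0.0219 -0.0033 -0.0026]
axis y=-0.0014-0.000x z=0.0586-0.004x n=4294  worldz at0 0.0275
lug n 644 ang pct [-24.8351 -20.2268  -4.6158  13.4679  15.8343] x [-0.0694 -0.061  -0.0537]
r vs ang [(-26, 217), (-22, 227), (-18, 232), (-14, 227), (-10, 228), (-6, 224), (-2, 226), (2, 226), (6, 230), (10, 230), (14, 213), (18, 216)]
```

Now about −4°: another 1.7 mm (plus the finger gap), a rest, then a centred grip.

>>> {"method": "apply_moves", "body": {
  "steps": [
    [[-0.046,-0.006,0.05],[0,0,0],0.6],
    [[-0.05,0,0.08],[0,0,0],0.6],
    [[0,0,0.08],[0,0,0],0.6],
    [[0,0,0.055],[0,0,0],0.6],
    [[0,0,0.03],[0,0,0],0.5],
    [[0,0,0],[0,0,0],0.35],
    [[0,0,0],[0,0,0],0.275],
    [[0,0,0],[0,0,0],0.275]
  ]
}}

```text
clock: 15.32
eef_pos: [0.531, 0.2586, 0.0264]
tool_rot: [-0.11, 0.994, 0.0, 0.0]
ft_force: [-0.7, -0.2, 0.4]
grip_width: 0.0234
grasp_force: 0.0
```

>>> {"method": "apply_moves", "body": {
  "steps": [
    [[0,0,0],[0,0,0],0.275],
    [[0,0.003,0],[0,0,0],0.275],
    [[0,0.004,0],[0,0,0],0.275],
    [[0,0.004,0],[0,0,0],0.275],
    [[0,0.001,0],[0,0,0],0.275],
    [[0,0,0],[0,0,0],0.275],
    [[0,0,0],[0,0,0],0.275],
    [[0,-0.0025,0],[0,0,0],0.275]
  ]
}}

```text
clock: 15.98
eef_pos: [0.5302, 0.2603, 0.0259]
tool_rot: [-0.11, 0.994, 0.0, -0.0]
ft_force: [0.1, -0.6, -0.3]
grip_width: 0.0233
grasp_force: 0.0
```

>>> {"method": "apply_moves", "body": {
  "steps": [
    [[0,0,0],[0,0,0],0.275],
    [[0,0,0],[0,0,0],0.275],
    [[0,0,0],[0,0,0],0.275],
    [[0,0,0],[0,0,0],0.26],
    [[0,0,0],[0,0,0],0.2],
    [[0,0,0],[0,0,0],0],
    [[0,0,0],[0,0,0],0],
    [[0,0,0],[0,0,0],0]
  ]
}}

```text
clock: 16.65
eef_pos: [0.5303, 0.2603, 0.0261]
tool_rot: [-0.11, 0.994, 0.0, 0.0]
ft_force: [-0.6, -0.4, 2.2]
grip_width: 0.0205
grasp_force: 58.6
```

```bash
python3 - <<'E'
from h import *
p,d,c=snap('wrist'); o=bot.get_obs(); print(o['clock'],o['eef_pos'],o['tool_rot'],o['grip_width'],o['grasp_force'],o['ft_force'])
q,_,k=snap('scene'); r,_,l=snap('side')
P=[.531+.041,.26+.01,.04]
def cr(im,c,s,out):
    u,v=proj(c,P)[0].astype(int); return cv2.resize(im[v-s:v+s,u-s:u+s],(out,out),interpolation=cv2.INTER_CUBIC)
cv2.imwrite('pics/c6.png',np.hstack([cr(q,k,24,390),cr(r,l,24,390)])[:,:,::-1])
# plan lift & carry
seat=np.array([.5037,-.2147,.1143]); D=down(np.radians(4.5),np.radians(32))
F=np.c_[-D[:,0],D[:,1],-D[:,2]]
A=T(D,seat+F@[.006,0,.09]); 
cur=tool(); up=cur.copy(); up[2,3]+=.12; print('F',F); plan(A,22,up)
E
```

```text
16.7 [0.5303 0.2603 0.0261] [-0.1104  0.9939  0.0001  0.0001] 0.020329751604781895 58.581982254981995 [-1.0372 -0.5243  2.1249]
F [[ 0.8454 -0.0785 -0.5283]
 [ 0.0665  0.9969 -0.0416]
 [ 0.5299  0.      0.848 ]]
rows 22 shift [ 0.0287 -0.1053 -0.0185] turn [ 0.0006 -0.0081  0.002 ] | mm/row 22.1 deg/row 1.50
```

View pics/c6.png

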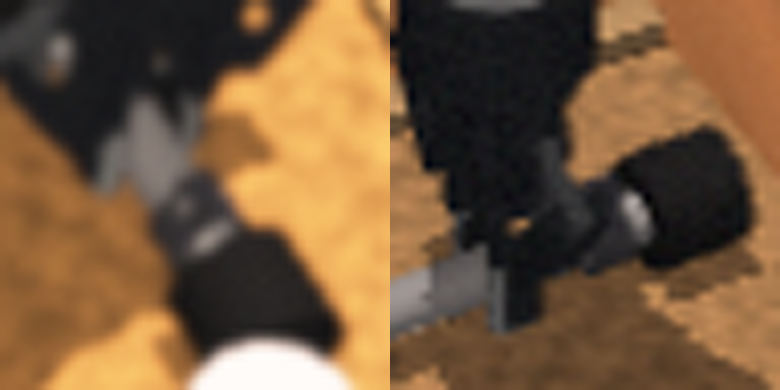

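The crop shows the lug on top of the collar (left half, about (195,215)), with the axle gripped and still on the mat. Now lift straight up by 150 mm.

>>> {"method": "apply_moves", "body": {
  "steps": [
    [[0,0,-0.03],[0,0,0],0],
    [[0,0,-0.08],[0,0,0],0],
    [[0,0,-0.13],[0,0,0],0],
    [[0,0,-0.15],[0,0,0],0],
    [[0,0,-0.15],[0,0,0],0],
    [[0,0,-0.12],[0,0,0],0],
    [[0,0,-0.06],[0,0,0],0],
    [[0,0,-0.03],[0,0,0],0]
  ]
}}

```text
clock: 17.47
eef_pos: [0.5308, 0.2605, 0.1776]
tool_rot: [-0.11, 0.994, 0.0, 0.001]
ft_force: [0.5, 0.6, -5.2]
grip_width: 0.0205
grasp_force: 59.0
```

```bash
python3 - <<'E'
from h import *
o=bot.get_obs(); print(o['clock'],o['eef_pos'],o['grip_width'],o['grasp_force'],o['ft_force'],o['ft_torque'])
seat=np.array([.5037,-.2147,.1143]); D=down(np.radians(4.5),np.radians(32)); F=np.c_[-D[:,0],D[:,1],-D[:,2]]
A=T(D,seat+F@[.006,0,.09]); plan(A,22)
E
```

```text
17.4667 [0.5308 0.2605 0.1776] 0.02045994237070972 58.96372675895691 [ 0.5274  0.5664 -5.185 ] [0.0139 0.0231 0.0375]
rows 22 shift [ 0.0307 -0.1052 -0.0116] turn [ 0.0006 -0.008   0.002 ] | mm/row 22.0 deg/row 1.49
```

>>> {"method": "apply_moves", "body": {
  "steps": [
    [[0.0307,-0.105,-0.0116],[0.0006,-0.008,0.002],0],
    [[0.0307,-0.105,-0.0116],[0.0006,-0.008,0.002],0],
    [[0.0307,-0.105,-0.0116],[0.0006,-0.008,0.002],0],
    [[0.0307,-0.105,-0.0116],[0.0006,-0.008,0.002],0],
    [[0.0307,-0.105,-0.0116],[0.0006,-0.008,0.002],0],
    [[0.0307,-0.105,-0.0116],[0.0006,-0.008,0.002],0],
    [[0.0307,-0.105,-0.0116],[0.0006,-0.008,0.002],0],
    [[0.0307,-0.105,-0.0116],[0.0006,-0.008,0.002],0]
  ]
}}

```text
clock: 18.13
eef_pos: [0.5118, 0.0844, 0.1887]
tool_rot: [-0.085, 0.992, 0.003, 0.099]
ft_force: [-0.0, -0.8, -6.2]
grip_width: 0.0199
grasp_force: 59.3
```

>>> {"method": "apply_moves", "body": {
  "steps": [
    [[0.0307,-0.105,-0.0116],[0.0006,-0.008,0.002],0],
    [[0.0307,-0.105,-0.0116],[0.0006,-0.008,0.002],0],
    [[0.0307,-0.105,-0.0116],[0.0006,-0.008,0.002],0],
    [[0.0307,-0.105,-0.0116],[0.0006,-0.008,0.002],0],
    [[0.0307,-0.105,-0.0116],[0.0006,-0.008,0.002],0],
    [[0.0307,-0.105,-0.0116],[0.0006,-0.008,0.002],0],
    [[0.0307,-0.105,-0.0116],[0.0006,-0.008,0.002],0],
    [[0.0307,-0.105,-0.0116],[0.0006,-0.008,0.002],0]
  ]
}}

```text
clock: 18.8
eef_pos: [0.4842, -0.0886, 0.194]
tool_rot: [-0.058, 0.978, 0.008, 0.198]
ft_force: [0.2, 0.8, -6.4]
grip_width: 0.0203
grasp_force: 59.4
```

>>> {"method": "apply_moves", "body": {
  "steps": [
    [[0.0307,-0.105,-0.0116],[0.0006,-0.008,0.002],0],
    [[0.0307,-0.105,-0.0116],[0.0006,-0.008,0.002],0],
    [[0.0307,-0.105,-0.0116],[0.0006,-0.008,0.002],0],
    [[0.0307,-0.105,-0.0116],[0.0006,-0.008,0.002],0],
    [[0.0307,-0.105,-0.0116],[0.0006,-0.008,0.002],0],
    [[0.0307,-0.105,-0.0116],[0.0006,-0.008,0.002],0],
    [[0,0,0],[0,0,0],0],
    [[0,0,0],[0,0,0],0]
  ]
}}

```text
clock: 19.47
eef_pos: [0.4581, -0.2176, 0.1905]
tool_rot: [-0.036, 0.962, 0.011, 0.271]
ft_force: [-0.8, 0.4, -5.2]
grip_width: 0.0201
grasp_force: 59.8
```

>>> {"method": "apply_moves", "body": {
  "steps": [
    [[0,0,0],[0,0,0],0],
    [[0,0,0],[0,0,0],0],
    [[0,0,0],[0,0,0],0],
    [[0,0,0],[0,0,0],0],
    [[0,0,0],[0,0,0],0],
    [[0,0,0],[0,0,0],0],
    [[0,0,0],[0,0,0],0],
    [[0,0,0],[0,0,0],0]
  ]
}}

```text
clock: 20.13
eef_pos: [0.4607, -0.2172, 0.1933]
tool_rot: [-0.038, 0.961, 0.01, 0.273]
ft_force: [0.5, -0.6, -5.3]
grip_width: 0.0204
grasp_force: 59.8
```

```bash
python3 - <<'E'
from h import *
p,d,c=snap('wrist','w7.png'); o=bot.get_obs(); print(o['clock'],o['eef_pos'],o['grip_width'],o['grasp_force'],o['ft_force'],o['ft_torque'],o['joint_pos'])
seat=np.array([.5037,-.2147,.1143]); D=down(np.radians(4.5),np.radians(32)); F=np.c_[-D[:,0],D[:,1],-D[:,2]]
t=tool(); print('err in seat frame',F.T@(t[:3,3]-seat),'rot err deg (tool axes)',np.degrees(R.from_matrix(t[:3,:3].T@D).as_rotvec()))
# held axle axis in tool frame
Q=(cloud(c,d)-t[:3,3])@t[:3,:3]
# tube and roller points
for u,v in[(320,60),(320,90),(320,120),(320,150),(320,180),(320,210),(320,240),(320,270)]: print((u,v),Q[v,u])
from scipy.optimize import least_squares
s=(abs(Q[...,1])<.03)&(Q[...,2]>-.02)&(Q[...,2]<.02)&(Q[...,0]>.014)&(Q[...,0]<.055)&(d>0)&(d<.3); q=Q[s]
if s.sum()>100:
    f=lambda k: np.hypot(q[:,1]-k[0]-k[1]*q[:,0], q[:,2]-k[2]-k[3]*q[:,0])-.011
    print(s.sum(),least_squares(f,[0,0,0,0],loss='soft_l1',f_scale=.001).x)
s=(abs(Q[...,1])<.03)&(Q[...,2]>-.03)&(Q[...,2]<.0)&(Q[...,0]>.065)&(d>0)&(d<.3); print('roller end x',np.percentile(Q[s][:,0],[1,99,99.8]),s.sum())
E
```

```text
20.1833 [ 0.4606 -0.2173  0.1933] 0.020549545559182193 59.77436721324921 [-0.2928 -0.6424 -5.2685] [-0.0564  1.1309 -0.0107] [-0.635   0.0182 -0.554   0.56    0.3503 -0.6358]
err in seat frame [0.0053 0.0008 0.0898] rot err deg (tool axes) [-0.0911 -0.2559  0.0876]
(320, 60) [ 0.094  -0.001  -0.0249]
(320, 90) [ 0.0868 -0.001  -0.0249]
(320, 120) [ 0.0791 -0.001  -0.0246]
(320, 150) [ 0.0711 -0.001  -0.0252]
(320, 180) [ 0.0628 -0.001  -0.0256]
(320, 210) [ 0.0504 -0.0011 -0.0123]
(320, 240) [ 0.0398 -0.0011 -0.0124]
(320, 270) [ 0.0287 -0.0011 -0.0129]
6284 [-0.0009  0.001  -0.0013 -0.0015]
roller end x [0.0654 0.0976 0.098 ] 18003
```

View pics/w7.png

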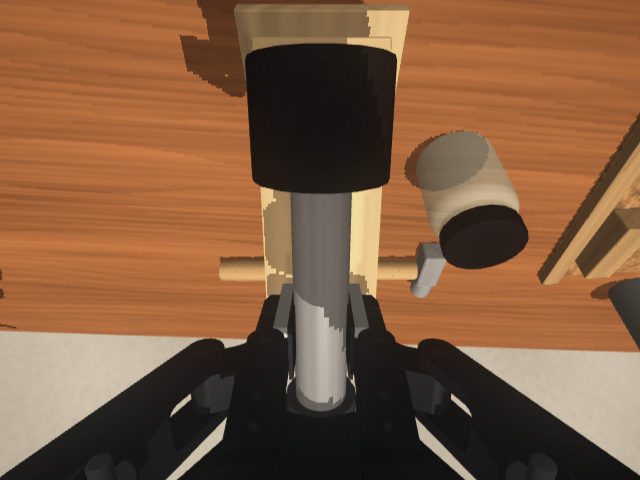

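The axle is held firmly and aligned over the cradle: roller at (320,115) in line with the stop, and lateral error under 1 mm. Descending square to the bed, 7 mm clear of the stop.

>>> {"method": "apply_moves", "body": {
  "steps": [
    [[0,0,0.04],[0,0,0],0],
    [[0,0,0.08],[0,0,0],0],
    [[0,0,0.1],[0,0,0],0],
    [[0,0,0.09],[0,0,0],0],
    [[0,0,0.07],[0,0,0],0],
    [[0,0,0.04],[0,0,0],0],
    [[0,0,0.015],[0,0,0],0],
    [[0,0,0],[0,0,0],0]
  ]
}}

```text
clock: 20.85
eef_pos: [0.5062, -0.2136, 0.1183]
tool_rot: [-0.038, 0.961, 0.01, 0.273]
ft_force: [0.2, 0.1, -5.1]
grip_width: 0.0202
grasp_force: 59.7
```

>>> {"method": "apply_moves", "body": {
  "steps": [
    [[0,0,0],[0,0,0],0],
    [[0,0,0],[0,0,0],0],
    [[0.006,0,0],[0,0,0],0],
    [[0.006,0,0],[0,0,0],0],
    [[0.006,0,0],[0,0,0],0],
    [[0.006,0,0],[0,0,0],0],
    [[0.004,0,0],[0,0,0],0],
    [[0,0,0],[0,0,0],0]
  ]
}}

```text
clock: 21.52
eef_pos: [0.5011, -0.2143, 0.1161]
tool_rot: [-0.038, 0.961, 0.01, 0.273]
ft_force: [0.0, 0.2, -6.3]
grip_width: 0.0201
grasp_force: 59.7
```

```bash
cat > st.py <<'E'
from h import *
o=bot.get_obs(); seat=np.array([.5037,-.2147,.1143]); D=down(np.radians(4.5),np.radians(32)); F=np.c_[-D[:,0],D[:,1],-D[:,2]]
t=tool(); print(o['clock'],'seat frame TCP',F.T@(t[:3,3]-seat),'force seat frame',F.T@o['ft_force'],'tq',o['ft_torque'],'rot',np.degrees(R.from_matrix(t[:3,:3].T@D).as_rotvec()),o['grip_width'])
E
python3 st.py
```

```text
21.5167 seat frame TCP [-0.0012  0.0006  0.0029] force seat frame [-3.2988  0.2136 -5.3517] tq [-0.0473  1.1642 -0.0091] rot [-0.0936 -0.2761  0.0523] 0.020130864675720977
```

>>> {"method": "apply_moves", "body": {
  "steps": [
    [[0.003,0,0.005],[0,0,0],0],
    [[0.003,0,0.005],[0,0,0],0],
    [[0.003,0,0.004],[0,0,0],0],
    [[0,0,0.003],[0,0,0],0],
    [[0,0,0],[0,0,0],0],
    [[0,0,0],[0,0,0],0],
    [[0,0,0],[0,0,0],0],
    [[0,0,0],[0,0,0],0]
  ]
}}

```text
clock: 22.18
eef_pos: [0.5024, -0.2145, 0.1129]
tool_rot: [-0.038, 0.961, 0.01, 0.274]
ft_force: [2.8, 0.6, -3.7]
grip_width: 0.0202
grasp_force: 59.9
```

```bash
python3 st.py
```

```text
22.1833 seat frame TCP [-0.0018  0.0003 -0.0005] force seat frame [ 0.4672  0.4253 -4.6776] tq [-0.0001  0.57   -0.0616] rot [-0.1126 -0.1862  0.1046] 0.020227519623293964
```

The stop is touched (+4 N up the slope). A little further down into the V's and against the stop.

>>> {"method": "apply_moves", "body": {
  "steps": [
    [[0.003,0,0.003],[0,0,0],0],
    [[0.003,0,0.003],[0,0,0],0],
    [[0,0,0.002],[0,0,0],0],
    [[0,0,0],[0,0,0],0],
    [[0,0,0],[0,0,0],0],
    [[0,0,0],[0,0,0],0],
    [[0,0,0],[0,0,0],0],
    [[0,0,0],[0,0,0],0]
  ]
}}

```text
clock: 22.85
eef_pos: [0.5026, -0.2144, 0.1124]
tool_rot: [-0.039, 0.961, 0.01, 0.275]
ft_force: [-3.9, 2.8, 7.4]
grip_width: 0.02
grasp_force: 61.4
```

```bash
python3 st.py
```

```text
22.85 seat frame TCP [-0.0019  0.0004 -0.001 ] force seat frame [0.7862 3.0675 8.269 ] tq [0.4136 0.4018 0.2552] rot [-0.1132 -0.0363  0.1342] 0.020000434070099406
```

Seated: about 13 N into the V's and 4 N against the stop. Release and retreat square to the bed.

>>> {"method": "apply_moves", "body": {
  "steps": [
    [[0,0,0],[0,0,0],0.25],
    [[0,0,0],[0,0,0],0.3],
    [[0,0,0],[0,0,0],0.4],
    [[0,0,0],[0,0,0],0.5],
    [[0,0,0],[0,0,0],0.6],
    [[0,0,0],[0,0,0],0.6],
    [[0,0,0],[0,0,0],0.6],
    [[0,0,-0.02],[0,0,0],0.6]
  ]
}}

```text
clock: 23.52
eef_pos: [0.4992, -0.2143, 0.1132]
tool_rot: [-0.038, 0.961, 0.01, 0.273]
ft_force: [0.1, 0.9, -0.4]
grip_width: 0.0512
grasp_force: 0.0
```

>>> {"method": "apply_moves", "body": {
  "steps": [
    [[0,0,-0.05],[0,0,0],0.6],
    [[0,0,-0.08],[0,0,0],0.6],
    [[0,0,-0.1],[0,0,0],0.6],
    [[0,0,-0.12],[0,0,0],0.6],
    [[0,0,-0.12],[0,0,0],0.6],
    [[0,0,-0.05],[0,0,0],0.6],
    [[0,0,0],[0,0,0],0.6],
    [[0,0,0],[0,0,0],0.6]
  ]
}}

```text
clock: 24.18
eef_pos: [0.445, -0.219, 0.203]
tool_rot: [-0.038, 0.961, 0.009, 0.274]
ft_force: [0.3, 0.3, 0.1]
grip_width: 0.0517
grasp_force: 0.0
```

```bash
python3 - <<'E'
from h import *
p,d,c=snap('wrist','w8.png'); o=bot.get_obs(); print(o['clock'],o['eef_pos'],o['ft_force'])
seat=np.array([.5037,-.2147,.1143]); D=down(np.radians(4.5),np.radians(32)); F=np.c_[-D[:,0],D[:,1],-D[:,2]]
L=(cloud(c,d)-seat)@F; r=np.hypot(L[...,1],L[...,2]); ok=(d>0)
from scipy.optimize import least_squares
s=ok&(L[...,0]>-.05)&(L[...,0]<.03)&(L[...,2]>.004)&(L[...,2]<.016)&(abs(L[...,1])<.015); q=L[s]
f=lambda k: np.hypot(q[:,1]-k[0]-k[1]*q[:,0], q[:,2]-k[2]-k[3]*q[:,0])-.011
k=least_squares(f,[0,0,0,0],loss='soft_l1',f_scale=.001).x; print('axis y,dy,z,dz',k,s.sum())
dy=L[...,1]-k[0]-k[1]*L[...,0]; dz=L[...,2]-k[2]-k[3]*L[...,0]; r=np.hypot(dy,dz)
s=ok&(L[...,0]>.025)&(L[...,0]<.055)&(r>.0205)&(r<.0245)&(dz>0); a=np.degrees(np.arctan2(dy,dz))
print('lug',s.sum(),np.percentile(a[s],[2,5,50,95,98]),'x',np.percentile(L[...,0][s],[2,50,98]))
s=ok&(abs(dy)<.015)&(r>.021)&(r<.027)&(dz>0)&(L[...,0]<-.04); print('low roller x',np.percentile(L[...,0][s],[.5,2,50,98]),s.sum())
E
```

```text
24.2333 [ 0.4448 -0.2186  0.202 ] [-0.3704 -0.1919  0.1399]
axis y,dy,z,dz [-0.0002  0.0013  0.0002 -0.0027] 3447
lug 467 [-20.5496 -16.388   -0.6235  14.9432  18.9252] x [0.0337 0.0413 0.0498]
low roller x [-0.1118 -0.1105 -0.0844 -0.0613] 4407
```

View pics/w8.png

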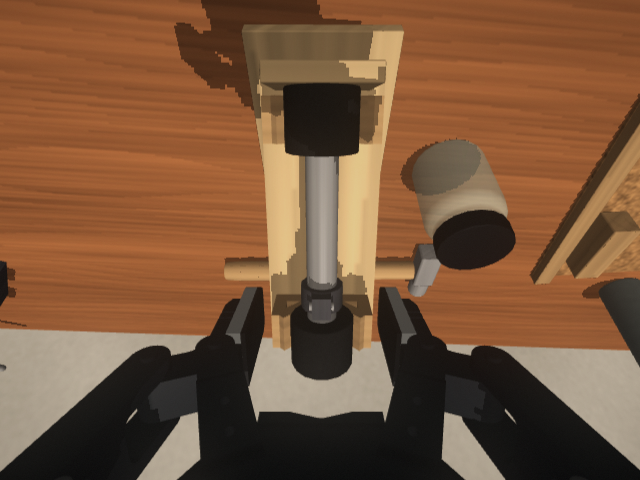

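The axle lies in both V's with its lower roller up against the stop at (322,85). The lug is on top at (322,300), measured within 1°, and the lug's position puts the centre within 0.5 mm of the seat along the slope. The jar and hammer are where they were. Handing in.

```bash
python3 -c "
from h import *
print(bot.job_done())"
```

```text
the job is handed in; nothing more can be done
None
```

The axle was rolled until its lug pointed up, rested there, and was then laid in the cradle with the collar at the upper end, the lug within about 1° of upright and the lower end against the foot stop; it was handed in at about 24 s with the gripper clear (one early grip rolled it back about 10°, corrected on the mat before the lift).

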